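# Line up turned parts by height on the measuring strip

### The arm

A 7-joint arm with a two-finger parallel gripper is mounted at the origin on the work surface. World frame = base frame: x ahead of the robot, y to its left, z up, the work surface at z = 0. Lengths are in m, angles in rad, forces in N, time in s.
With the tool pointing down it reaches from about 0.4 to 0.875 m from the base axis. Payload 19.3 kg.
Tool frame: the origin (TCP) lies at the very end of the fingers, on their centre line; the grasp point (between the pads) lies 19 mm behind it (bot.pinch_z is the distance from the TCP to the grasp point, in m); y points along the fingers, x is the direction in which the jaws open and shut, and the axes are right-handed (so a half turn about y gives the same grasp; the last joint's range is limited). The gripper opens to 85 mm and grips with 20 to 120 N. Pads are 22 mm wide; open, the fingers measure 114 mm over their backs; the gripper's body (76 mm by 85 mm) begins 54 mm behind the grasp point. The pads swing forward as they close: fully open they stand 13 mm farther back than shut.
Start: joints at [1.207, 0.521, -0.036, 1.599, 0.021, 1.021, -0.113], TCP at [0.181, -0.598, 0.231] pointing down, gripper open.
Joint ranges: [-2.91, 2.91], [-0.3, 2.13], [-1.5, 1.42], [0.17, 2.43], [-1.26, 4.41], [0.16, 1.93], [-2.52, 2.52]. Speed limits (rad/s): [1.89, 1.89, 2.39, 2.39, 3.01, 3.01, 3.01].

### API

Orientations are given as [roll, pitch, yaw] about the fixed x, y, z axes, in that order (R = Rz(yaw) Ry(pitch) Rx(roll)).
In Python, from workcell import bot gives the robot as it stands. The module is installed in compiled form; this text tells all that it offers.
- The arm moves only by the tool arm_command, never from a script. Its argument "moves" is a list of rows, each an object of numbers: "rx", "ry", "rz": the turn, a rotation vector about the tool's x, y, z in rad; "x", "y", "z": the shift along the tool's x, y, z in cm; "gripper": the opening, from -1 (shut) to 1 (fully open). In form: [{"rx": .., "ry": .., "rz": .., "x": .., "y": .., "z": .., "gripper": ..}, ...]. A call has 1 to 5 rows; each row is the pose to reach, as a shift and turn from the pose commanded when the call began, along the tool's axes at that moment; what a row does not reach only later rows make up. A row lasts 1/12 s, in which the tool goes at most 41.7 mm and 7.16 degrees, less where a joint would pass 70% of its speed; a pose out of reach is approached as far as the arm can. A call with a gripper value outside its range is refused whole. The fingers move at their own pace and stop on an object; "squeeze" is the grip in N (left out, the last holds). Time passes only in rows, so rows that repeat a pose let the fingers close. It gives the time, the measured TCP pose, the force and the opening at its end, in the units of the state.
- bot.observe(): the state, without advancing time (a new reading comes with each control period).
- bot.grab_frame(name): name is "side" or "top"; returns (picture, depth): 420x560x3 uint8, red, green, blue; 420x560 float32, m along the optical axis (not along the pixel's ray), 0 where there is no reading.
- bot.camera_model(name): a dict with "vfov" (degrees; the focal length in pixels is half the picture's height over the tangent of half this angle, whatever the lens; pixels are square), "cx", "cy" (the principal point, pixels), "extrinsics" (4x4, takes a point from camera to world coordinates). Camera axes: x right, y down, z forward; pixel columns grow to the right and rows downward; lengths in m; the calibration is good to about 2 mm. A picture is of the moment at which its call begins. camera_model takes no time and is no camera call.
- bot.job_done(): hands the job in, once; it reports no verdict.
Trained networks look in the newest picture that a camera, given by its name, has taken for a name from the list of things; names that differ only in an ending like _2 or _b are one class to them, and where a whole thing is asked for, a point or a joint stands for the part that bears it (a point fixed in the world has none). Each returns a list of dicts, best first, with "p" (0 to 1); they miss things now and then, are a little off and sometimes report something else, mostly with a low value. They report only what shows in the picture. A call takes as long as a camera call. They do not tell look-alikes from the thing itself.
- bot.spot_in(name, camera): "box" ([left, top, right, bottom] in pixels, round what is visible of it).
- bot.masks_of(name, camera): "mask" (420x560 bool, what is visible of it) and "box" ([left, top, right, bottom] in pixels, round what is visible of it).
The state is a dict: "clock": time; "qpos": joint angles; "qd": joint speeds; "joint_efforts": joint torques, N m; "position": TCP position; "tool_rot": TCP orientation; "force": force on the tool from outside, world axes, zero at the start; "moment": the same for the moment, N m; "grip_width": finger opening in m.
Only numpy, scipy, OpenCV 4.12 (cv2) and the standard library are available. Lean on these libraries where they do the work, as an engineer would, in place of code of your own. Each camera call takes 0.05 s, during which the arm holds its last target.

### The job

Line up the four turned parts (blue plastic, aluminium, black steel, brass) on the measuring strip in order of height, ready for the height check: the tallest on the mark next to the red end plate, then down in height to the shortest next to the yellow end plate. Stand each one upright and centred on its own ringed mark, and leave the green ring gauge and the steel nut where they lie.

Things in the scene. Friction and masses are not known exactly. Their poses are not given: they have to be found in the camera images.
- blue_center (a point): Blue plastic turned part, the tallest: 68 mm high, 30 mm in diameter above an 8 mm high foot flange of 40 mm diameter. About 0.08 kg. This point lies on its axis, half-way up; z runs up its axis. Stands upright and loose on the bench at the start.
- alu_center (a point): Bright aluminium turned part: 56 mm high, 38 mm in diameter up to 44 mm, then a narrower boss of 24 mm diameter. About 0.15 kg. This point lies on its axis, half-way up; z runs up its axis. Stands upright and loose on the bench at the start.
- black_center (a point): Blackened steel turned part, plain cylinder with a bright ring on top: 44 mm high, 34 mm in diameter. About 0.27 kg. This point lies on its axis, half-way up; z runs up its axis. Stands upright and loose on the bench at the start.
- brass_center (a point): Brass turned part, the shortest, plain cylinder with a dark bore on top: 32 mm high, 40 mm in diameter. About 0.26 kg. This point lies on its axis, half-way up; z runs up its axis. Stands upright and loose on the bench at the start.
- strip: Fixed light grey measuring strip lying on the bench, 70 mm (its x) by 360 mm (its y) and 12 mm high; origin at the centre of its underside, z up, y along the row. Four equal round marks (black ring of 54 mm diameter, white inside, black centre dot) are printed flat on its top, centred on its long axis at y = -105, -35, +35 and +105 mm, top face at z = 12 mm.
- end_red: Fixed red end plate, 56 mm by 20 mm and 6 mm high, across one end of the strip's top; it may be at either end (strip y = +165 or -165 mm). Origin at the centre of its underside. The nearest mark's centre is 60 mm from it along the strip, the next ones 130, 200 and 270 mm.
- end_yellow: Fixed yellow end plate, like the red one, across the other end of the strip. Origin at the centre of its underside.
- ring_gauge_center (a point): Green ring gauge lying on the bench among the parts, not to be moved: 48 mm outer diameter, 26 mm bore, 16 mm high. The point is its centre.
- nut_center (a point): Bright steel hexagon nut lying on the bench among the parts, not to be moved: 36 mm across the flats, 18 mm high. The point is its centre.
Things that resemble listed ones, but are neither listed nor needed, are in the scene too. What is shaped like the part that bears black_center but orange or turquoise is not meant.

How it is judged:
At the end, for the whole second after the job is handed in: Counted from the red end plate, the blue, aluminium, black and brass parts stand on the first, second, third and fourth mark: each within 13 mm of its mark's centre along and across the strip, standing on the strip's top (height within 4 mm), upright within 0.12 rad, and at rest (horizontal distance between blue_center and end_red between 0.047 and 0.073 m and x of blue_center in the frame of strip between -0.013 and 0.013 m and z of blue_center in the frame of strip between 0.042 and 0.05 m and angle between each of blue_center, alu_center, black_center, brass_center's own z axis and vertical below 0.12 rad and linear speed of each of blue, alu, black, brass below 0.02 m/s and horizontal distance between alu_center and end_red between 0.117 and 0.143 m and x of alu_center in the frame of strip between -0.013 and 0.013 m and z of alu_center in the frame of strip between 0.036 and 0.044 m and horizontal distance between black_center and end_red between 0.187 and 0.213 m and x of black_center in the frame of strip between -0.013 and 0.013 m and z of black_center in the frame of strip between 0.03 and 0.038 m and horizontal distance between brass_center and end_red between 0.257 and 0.283 m and x of brass_center in the frame of strip between -0.013 and 0.013 m and z of brass_center in the frame of strip between 0.024 and 0.032 m); the robot touches nothing.
It fails at once if the ring gauge is moved more than 25 mm (distance of ring_gauge_center from where it was at the start of the episode above 0.025 m).
It fails at once if the hexagon nut is moved more than 25 mm (distance of nut_center from where it was at the start of the episode above 0.025 m).
It also fails if it takes over 106 s, if anything falls off the work surface, if the arm or the gripper's body presses on something with over 40 N, if the wrist force passes 120 N, or if a joint passes its speed limit or range.

## Working session

There is one attempt and no reset: what is moved stays moved. The work goes in short steps, Python scripts to look and compute and a tool call to move; the robot and the scene stay as the last step left them, time stands still between calls to the robot, and variables do not carry over. Pictures are saved under pics/ and viewed, and the job is handed in when it is done.

Besides the shell and the picture viewer there is one more tool, called after ">>>" by a JSON object that holds its "op" and its "data", one argument or row to a line. arm_command: Moves the arm, as the interface text tells. Its arguments: {"type":"object","properties":{"moves":{"type":"array"},"squeeze":{"type":"number"}},"required":["moves"]}

```bash
mkdir -p pics; python3 - <<'E'
from workcell import bot
import cv2,numpy as np
print(bot.observe())
for n in("side","top"):
    p,d=bot.grab_frame(n); cv2.imwrite(f"pics/{n}0.png",p[:,:,::-1]); np.savez(f"/tmp/{n}0.npz",p=p,d=d); print(bot.camera_model(n), d.min(),d.max())
E
```

```text
{'clock': 0.0, 'qpos': array([ 1.20674861,  0.52203012, -0.03634658,  1.59996275,  0.02115673,
        1.02113624, -0.11279544]), 'qd': array([ 0.00042062, -0.00048612,  0.00059987,  0.00059108, -0.00152038,
        0.00069637,  0.00143555]), 'joint_efforts': array([ 4.93870139e-04, -9.27107477e+01,  1.98023558e+00, -3.69933200e+01,
        1.79039704e-02,  8.10793368e-03, -5.18239437e-05]), 'position': array([ 0.18091454, -0.59789728,  0.23073169]), 'tool_rot': array([-1.57083278e+00,  1.15330174e-03, -1.27696086e+00]), 'force': array([ 1.11438608, -0.50152668,  0.06886272]), 'moment': array([-0.03312809,  0.00616   , -0.00489468]), 'grip_width': 0.08497769487917294}
{'vfov': 57.630932053324884, 'cx': 281.4566152330956, 'cy': 214.7940041517797, 'extrinsics': array([[ 0.82333579, -0.30016562,  0.48168327,  0.18711921],
       [-0.56745078, -0.41913368,  0.70875   , -0.51297772],
       [-0.0108527 , -0.85687079, -0.51541698,  0.44147998],
       [ 0.        ,  0.        ,  0.        ,  1.        ]])} 0.0 3.4047067
{'vfov': 56.57629691734218, 'cx': 281.9688403655357, 'cy': 209.41678324162817, 'extrinsics': array([[ 0.00259439, -0.99686306,  0.07910316,  0.46799423],
       [-0.99982943, -0.00113935,  0.0184338 , -0.00495146],
       [-0.01828585, -0.07913749, -0.99669598,  0.82861211],
       [ 0.        ,  0.        ,  0.        ,  1.        ]])} 0.0 1.6855577
```

View pics/top0.png

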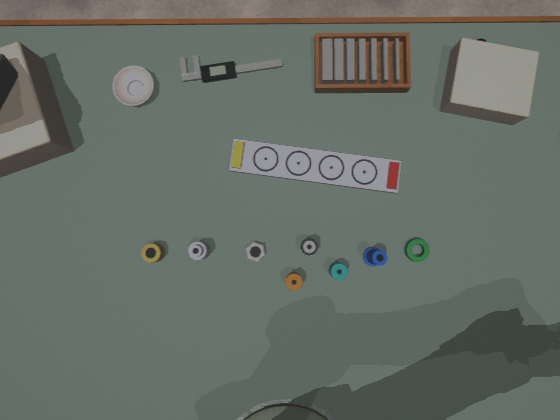

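View pics/side0.png

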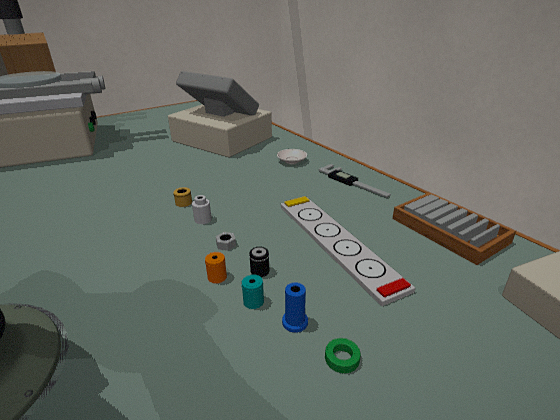

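```bash
cat > h.py <<'E'
import numpy as np,cv2
from workcell import bot
def cloud(n,d):
    m=bot.camera_model(n); f=210/np.tan(np.radians(m["vfov"]/2)); v,u=np.mgrid[:420,:560]
    P=np.stack([(u-m["cx"])/f*d,(v-m["cy"])/f*d,d],-1); E=m["extrinsics"]
    return P@E[:3,:3].T+E[:3,3]
def ray(n,u,v,z):
    m=bot.camera_model(n); f=210/np.tan(np.radians(m["vfov"]/2)); E=m["extrinsics"]
    r=E[:3,:3]@np.array([(u-m["cx"])/f,(v-m["cy"])/f,1]); t=(z-E[2,3])/r[2]
    return E[:3,3]+t*r
def circ(x,y):
    A=np.c_[2*x,2*y,np.ones(len(x))]; s=np.linalg.lstsq(A,x*x+y*y,rcond=None)[0]
    return s[0],s[1],np.sqrt(s[2]+s[0]**2+s[1]**2)
E
python3 - <<'E'
from h import *
for n in ("top","side"):
    z=np.load(f"/tmp/{n}0.npz"); W=cloud(n,z["d"]); p=z["p"]
    b=(W[...,2]>.004)&(W[...,2]<.1)&(z["d"]>0)&(W[...,0]>.25)&(W[...,0]<.75)&(abs(W[...,1])<.4)
    bench=W[(abs(W[...,2])<.02)&(z["d"]>0)]; print(n,"bench z",np.median(bench[:,2]))
    k,L,s,c=cv2.connectedComponentsWithStats(b.astype(np.uint8))
    for i in range(1,k):
        if s[i,4]<40: continue
        q=W[L==i]; h=np.percentile(q[:,2],97); t=q[q[:,2]>h-.006]
        print(n,c[i].round(),s[i,4],"h %.4f"%h,"top bbox mid",((t.min(0)+t.max(0))/2)[:2].round(4),"ext",np.ptp(t,axis=0)[:2].round(3),"xyall",((q.min(0)+q.max(0))/2)[:2].round(4),p[L==i].mean(0).round())
for u,v in((265,158.5),(298,163),(331.5,167.5),(364.5,172)): print(ray("top",u,v,.012).round(4))
for u,v in((310,214),(328,230),(347,247.5),(370,268)): print("s",ray("side",u,v,.012).round(4))
im=cv2.imread("pics/top0.png"); cv2.imwrite("pics/crop0.png",cv2.resize(im[130:300,130:440],None,fx=2.5,fy=2.5,interpolation=cv2.INTER_CUBIC))
E
```

```text
top bench z -0.0003345438096283848
top [465. 107.] 623 h 0.0606 top bbox mid [ 0.741  -0.3631] ext [0.018 0.074] xyall [ 0.7406 -0.3629] [104. 100.  93.]
top [314. 165.] 5597 h 0.0179 top bbox mid [ 0.6275 -0.0578] ext [0.112 0.361] xyall [ 0.627  -0.0572] [139. 135. 138.]
top [308. 246.] 228 h 0.0463 top bbox mid [ 0.4569 -0.0429] ext [0.032 0.032] xyall [ 0.4569 -0.043 ] [97. 98. 97.]
top [416. 250.] 342 h 0.0178 top bbox mid [ 0.4489 -0.2682] ext [0.045 0.047] xyall [ 0.4489 -0.2682] [ 51. 106.  65.]
top [152. 252.] 369 h 0.0345 top bbox mid [0.4426 0.2787] ext [0.039 0.039] xyall [0.4425 0.2787] [107.  98.  64.]
top [198. 250.] 334 h 0.0577 top bbox mid [0.4476 0.1817] ext [0.022 0.023] xyall [0.4473 0.1807] [119. 120. 125.]
top [255. 251.] 272 h 0.0205 top bbox mid [0.4449 0.0658] ext [0.039 0.037] xyall [0.4447 0.0658] [109. 110. 110.]
top [374. 257.] 360 h 0.0695 top bbox mid [ 0.4356 -0.1779] ext [0.029 0.029] xyall [ 0.436  -0.1752] [ 46.  69. 113.]
top [337. 271.] 261 h 0.0463 top bbox mid [ 0.4075 -0.1023] ext [0.032 0.032] xyall [ 0.4075 -0.1021] [ 54. 115. 114.]
top [293
[... 601 characters left out ...]
 [19. 64. 64.]
side [215. 266.] 533 h 0.0448 top bbox mid [ 0.3855 -0.0148] ext [0.033 0.036] xyall [ 0.3853 -0.0148] [123.  61.   5.]
side [530. 294.] 1779 h 0.0603 top bbox mid [ 0.7404 -0.364 ] ext [0.019 0.071] xyall [ 0.739  -0.3637] [103.  98.  88.]
side [295. 307.] 983 h 0.0686 top bbox mid [ 0.4351 -0.1796] ext [0.03  0.031] xyall [ 0.4353 -0.1812] [ 13.  49. 104.]
side [342. 354.] 831 h 0.0172 top bbox mid [ 0.449 -0.271] ext [0.048 0.047] xyall [ 0.449  -0.2711] [20. 97. 44.]
[0.6412 0.0465 0.012 ]
[ 0.6315 -0.0236  0.012 ]
[ 0.6218 -0.0943  0.012 ]
[ 0.6121 -0.1636  0.012 ]
s [0.6412 0.044  0.012 ]
s [ 0.6316 -0.0274  0.012 ]
s [ 0.6214 -0.0946  0.012 ]
s [ 0.6122 -0.1634  0.012 ]
```

View pics/crop0.png

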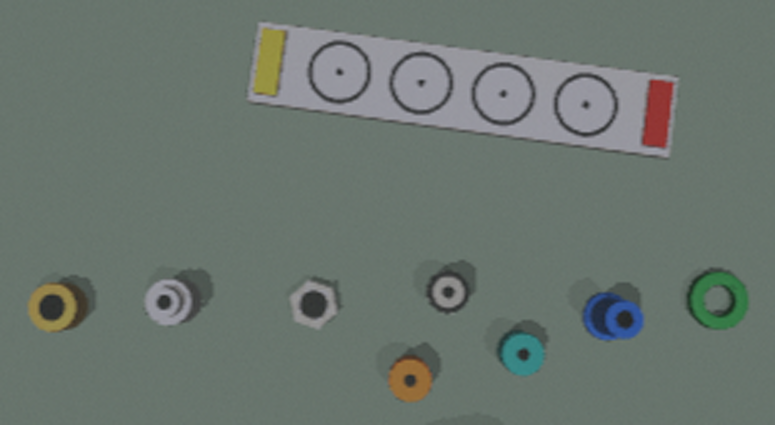

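```bash
cat > go.py <<'E'
import sys,numpy as np
from workcell import bot
from scipy.spatial.transform import Rotation as R
o=bot.observe(); Rt=R.from_euler("xyz",o["tool_rot"]); 
a=[float(v) for v in sys.argv[1:]]
yaw=-0.138
G=R.from_euler("xyz",[-np.pi/2,0,yaw])
print("t %.2f"%o["clock"],o["position"].round(4),o["tool_rot"].round(3))
for i in range(0,len(a),3):
    print("cm",(Rt.inv().apply(np.array(a[i:i+3])-o["position"])*100).round(2),"rot",(Rt.inv()*G).as_rotvec().round(3))
E
python3 go.py .435 -.1785 .15
```

```text
t 0.10 [ 0.1809 -0.598   0.2308] [-1.571e+00  1.000e-03 -1.277e+00]
cm [-32.78   8.11  36.47] rot [-0.000e+00 -1.139e+00 -1.000e-03]
```

>>> {"op": "arm_command", "data": {
  "moves": [
    {"x": -32.8, "y": 5, "z": 36.5, "ry": -1.14, "gripper": 1},
    {"x": -32.8, "y": 5, "z": 36.5, "ry": -1.14, "gripper": 1},
    {"x": -32.8, "y": 5, "z": 36.5, "ry": -1.14, "gripper": 1},
    {"x": -32.8, "y": 5, "z": 36.5, "ry": -1.14, "gripper": 1},
    {"x": -32.8, "y": 5, "z": 36.5, "ry": -1.14, "gripper": 1}
  ]
}}

```text
invalid input at $.moves[0]: expected keys rx, ry, rz, x, y, z, gripper
```

```bash
python3 go.py .435 -.1785 .15
```

```text
t 0.10 [ 0.1809 -0.598   0.2308] [-1.571e+00  1.000e-03 -1.277e+00]
cm [-32.78   8.11  36.47] rot [-0.000e+00 -1.139e+00 -1.000e-03]
```

>>> {"op": "arm_command", "data": {
  "moves": [
    {"x": -32.8, "y": 5, "z": 36.5, "rx": 0, "ry": -1.14, "rz": 0, "gripper": 1},
    {"x": -32.8, "y": 5, "z": 36.5, "rx": 0, "ry": -1.14, "rz": 0, "gripper": 1},
    {"x": -32.8, "y": 5, "z": 36.5, "rx": 0, "ry": -1.14, "rz": 0, "gripper": 1},
    {"x": -32.8, "y": 5, "z": 36.5, "rx": 0, "ry": -1.14, "rz": 0, "gripper": 1},
    {"x": -32.8, "y": 5, "z": 36.5, "rx": 0, "ry": -1.14, "rz": 0, "gripper": 1}
  ]
}}

```text
clock: 0.52
position: [0.2889, -0.4191, 0.2099]
tool_rot: [-1.571, 0.0, -0.646]
force: [1.8, -0.8, 0.5]
grip_width: 0.0854
```

```bash
python3 go.py .435 -.1785 .15
```

```text
t 0.52 [ 0.2889 -0.4191  0.2099] [-1.571  0.    -0.646]
cm [-2.81  5.99 28.01] rot [ 0.    -0.508 -0.   ]
```

>>> {"op": "arm_command", "data": {
  "moves": [
    {"x": -2.8, "y": 4, "z": 28, "rx": 0, "ry": -0.51, "rz": 0, "gripper": 1},
    {"x": -2.8, "y": 4, "z": 28, "rx": 0, "ry": -0.51, "rz": 0, "gripper": 1},
    {"x": -2.8, "y": 4, "z": 28, "rx": 0, "ry": -0.51, "rz": 0, "gripper": 1},
    {"x": -2.8, "y": 4, "z": 28, "rx": 0, "ry": -0.51, "rz": 0, "gripper": 1},
    {"x": -2.8, "y": 4, "z": 28, "rx": 0, "ry": -0.51, "rz": 0, "gripper": 1}
  ]
}}

```text
clock: 0.93
position: [0.3971, -0.2436, 0.1806]
tool_rot: [-1.571, -0.0, -0.134]
force: [0.9, -1.2, -0.7]
grip_width: 0.0855
```

```bash
python3 go.py .435 -.1785 .15
```

```text
t 0.93 [ 0.3971 -0.2436  0.1806] [-1.571 -0.    -0.134]
cm [2.89 3.06 6.96] rot [-0.     0.004  0.   ]
```

>>> {"op": "arm_command", "data": {
  "moves": [
    {"x": 2.9, "y": 3, "z": 7, "rx": 0, "ry": 0, "rz": 0, "gripper": 1},
    {"x": 2.9, "y": 3, "z": 7, "rx": 0, "ry": 0, "rz": 0, "gripper": 1},
    {"x": 2.9, "y": 3, "z": 7, "rx": 0, "ry": 0, "rz": 0, "gripper": 1},
    {"x": 2.9, "y": 3, "z": 7, "rx": 0, "ry": 0, "rz": 0, "gripper": 1},
    {"x": 2.9, "y": 3, "z": 7, "rx": 0, "ry": 0, "rz": 0, "gripper": 1}
  ]
}}

```text
clock: 1.35
position: [0.4349, -0.1805, 0.1508]
tool_rot: [-1.571, 0.001, -0.142]
force: [-0.8, -1.5, 0.5]
grip_width: 0.0851
```

```bash
python3 go.py .435 -.1785 .15 .435 -.1785 .025; python3 - <<'E'
from h import *
p,d=bot.grab_frame("side"); cv2.imwrite("pics/s1.png",p[:,:,::-1])
E
```

```text
t 1.35 [ 0.4349 -0.1805  0.1508] [-1.571e+00  1.000e-03 -1.420e-01]
cm [-0.02  0.08  0.2 ] rot [ 0.    -0.004 -0.001]
cm [-1.000e-02  1.258e+01  2.000e-01] rot [ 0.    -0.004 -0.001]
```

View pics/s1.png

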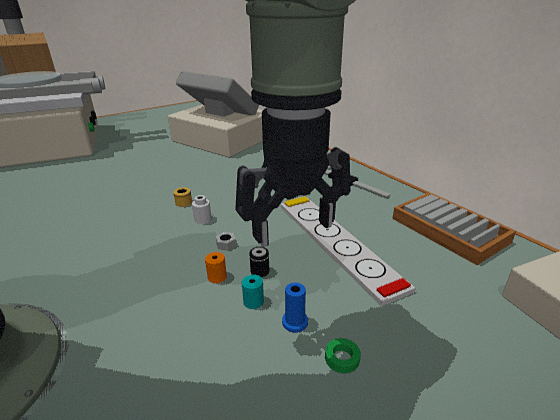

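The side view shows the open gripper (tips at about (262,243) and (327,225)) straight above the blue part at (295,305), jaws across the row, nothing in the way.

>>> {"op": "arm_command", "data": {
  "moves": [
    {"x": 0, "y": 4, "z": 0.1, "rx": 0, "ry": 0, "rz": 0, "gripper": 1},
    {"x": 0, "y": 8, "z": 0.1, "rx": 0, "ry": 0, "rz": 0, "gripper": 1},
    {"x": 0, "y": 12.5, "z": 0.1, "rx": 0, "ry": 0, "rz": 0, "gripper": 1},
    {"x": 0, "y": 12.5, "z": 0.1, "rx": 0, "ry": 0, "rz": 0, "gripper": 1},
    {"x": 0, "y": 12.5, "z": 0.1, "rx": 0, "ry": 0, "rz": 0, "gripper": 1}
  ]
}}

```text
clock: 1.82
position: [0.434, -0.1796, 0.0251]
tool_rot: [-1.571, 0.004, -0.143]
force: [0.1, -0.9, 0.2]
grip_width: 0.0856
```

>>> {"op": "arm_command", "data": {
  "moves": [
    {"x": 0, "y": 0, "z": 0, "rx": 0, "ry": 0, "rz": 0, "gripper": -1},
    {"x": 0, "y": 0, "z": 0, "rx": 0, "ry": 0, "rz": 0, "gripper": -1},
    {"x": 0, "y": 0, "z": 0, "rx": 0, "ry": 0, "rz": 0, "gripper": -1},
    {"x": 0, "y": 0, "z": 0, "rx": 0, "ry": 0, "rz": 0, "gripper": -1},
    {"x": 0, "y": 0, "z": 0, "rx": 0, "ry": 0, "rz": 0, "gripper": -1}
  ],
  "squeeze": 40
}}

```text
clock: 2.23
position: [0.4361, -0.1797, 0.0271]
tool_rot: [-1.571, -0.002, -0.142]
force: [-1.6, -1.2, 20.8]
grip_width: 0.0283
```

>>> {"op": "arm_command", "data": {
  "moves": [
    {"x": 0, "y": 0, "z": 0, "rx": 0, "ry": 0, "rz": 0, "gripper": -1},
    {"x": 0, "y": 0, "z": 0, "rx": 0, "ry": 0, "rz": 0, "gripper": -1},
    {"x": 0, "y": 0, "z": 0, "rx": 0, "ry": 0, "rz": 0, "gripper": -1},
    {"x": 0, "y": 0, "z": 0, "rx": 0, "ry": 0, "rz": 0, "gripper": -1},
    {"x": 0, "y": 0, "z": 0, "rx": 0, "ry": 0, "rz": 0, "gripper": -1}
  ]
}}

```text
clock: 2.65
position: [0.4361, -0.1797, 0.0271]
tool_rot: [-1.572, -0.002, -0.142]
force: [-2.8, -0.2, 18.8]
grip_width: 0.0285
```

```bash
python3 go.py .435 -.1785 .075; python3 - <<'E'
from h import *
p,d=bot.grab_frame("side"); cv2.imwrite("pics/s2.png",p[:,:,::-1]); print(bot.observe()["grip_width"])
E
```

```text
t 2.65 [ 0.4361 -0.1797  0.0271] [-1.572 -0.002 -0.142]
cm [-0.12 -4.79  0.1 ] rot [ 0.001 -0.004  0.002]
0.02827263934687062
```

View pics/s2.png

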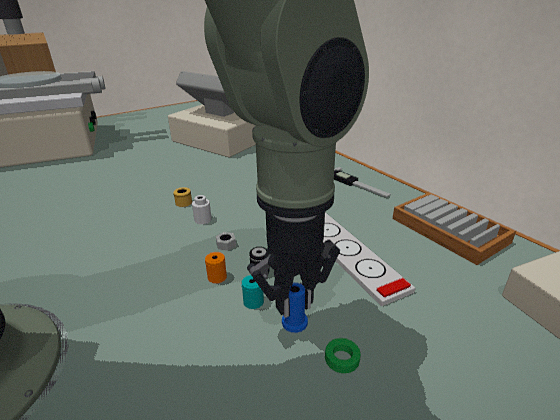

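Blue part is held (pads at (287,310)/(308,300), width 28 mm).

>>> {"op": "arm_command", "data": {
  "moves": [
    {"x": 0, "y": -2, "z": 0, "rx": 0, "ry": 0, "rz": 0, "gripper": -1},
    {"x": 0, "y": -4, "z": 0, "rx": 0, "ry": 0, "rz": 0, "gripper": -1},
    {"x": 0, "y": -7, "z": 0, "rx": 0, "ry": 0, "rz": 0, "gripper": -1},
    {"x": 0, "y": -10, "z": 0, "rx": 0, "ry": 0, "rz": 0, "gripper": -1},
    {"x": 0, "y": -10, "z": 0, "rx": 0, "ry": 0, "rz": 0, "gripper": -1}
  ]
}}

```text
clock: 3.12
position: [0.4374, -0.1799, 0.1307]
tool_rot: [-1.572, -0.006, -0.142]
force: [1.2, -1.2, 0.2]
grip_width: 0.0283
```

```bash
python3 go.py .6121 -.1645 .125; python3 -c "
from workcell import bot
print(bot.observe()['grip_width'],bot.observe()['force'])"
```

```text
t 3.12 [ 0.4374 -0.1799  0.1307] [-1.572 -0.006 -0.142]
cm [17.07  0.67  4.  ] rot [ 0.002 -0.004  0.006]
0.028344062777145657 [ 1.23010825 -1.15918065  0.24139469]
```

>>> {"op": "arm_command", "data": {
  "moves": [
    {"x": 4, "y": 0, "z": 1, "rx": 0, "ry": 0, "rz": 0, "gripper": -1},
    {"x": 8, "y": 0, "z": 2, "rx": 0, "ry": 0, "rz": 0, "gripper": -1},
    {"x": 12, "y": 0, "z": 3, "rx": 0, "ry": 0, "rz": 0, "gripper": -1},
    {"x": 17.1, "y": 0, "z": 4, "rx": 0, "ry": 0, "rz": 0, "gripper": -1},
    {"x": 17.1, "y": 0, "z": 4, "rx": 0, "ry": 0, "rz": 0, "gripper": -1}
  ]
}}

```text
clock: 3.53
position: [0.6154, -0.1621, 0.1261]
tool_rot: [-1.569, -0.003, -0.14]
force: [-0.8, 0.3, -1.5]
grip_width: 0.0287
```

>>> {"op": "arm_command", "data": {
  "moves": [
    {"x": 0, "y": 0, "z": 0, "rx": 0, "ry": 0, "rz": 0, "gripper": -1},
    {"x": 0, "y": 0, "z": 0, "rx": 0, "ry": 0, "rz": 0, "gripper": -1},
    {"x": 0, "y": 0, "z": 0, "rx": 0, "ry": 0, "rz": 0, "gripper": -1}
  ]
}}

```text
clock: 3.78
position: [0.6094, -0.1641, 0.1258]
tool_rot: [-1.571, 0.001, -0.142]
force: [-0.1, -0.1, -0.1]
grip_width: 0.0282
```

```bash
python3 go.py .6121 -.1645 .042; python3 - <<'E'
from h import *
p,d=bot.grab_frame("side"); cv2.imwrite("pics/s3.png",p[:,:,::-1]); np.savez("/tmp/s3.npz",p=p,d=d)
W=cloud("side",d); m=(p[...,2].astype(int)>p[...,0].astype(int)+50)&(d>0)&(W[...,2]<.25); q=W[m]
print(np.percentile(q,[1,99],axis=0).round(4), m.sum())
E
```

```text
t 3.78 [ 0.6094 -0.1641  0.1258] [-1.571e+00  1.000e-03 -1.420e-01]
cm [ 0.28  8.38 -0.  ] rot [ 0.    -0.004 -0.001]
[[ 0.3901 -0.1827  0.0014]
 [ 0.6193 -0.0908  0.1667]] 1300
```

View pics/s3.png

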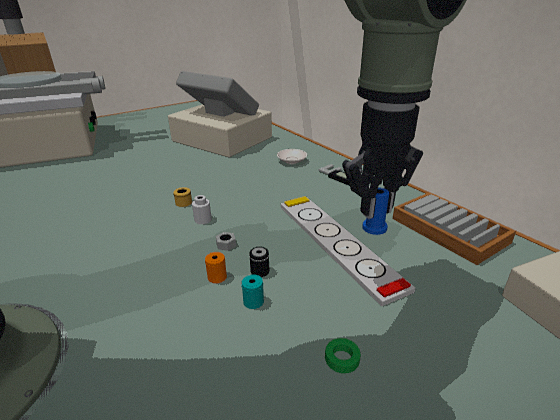

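Blue hangs upright at (375,210) above the red-end mark. Lowering.

>>> {"op": "arm_command", "data": {
  "moves": [
    {"x": 0.28, "y": 3, "z": 0, "rx": 0, "ry": 0, "rz": 0, "gripper": -1},
    {"x": 0.28, "y": 6, "z": 0, "rx": 0, "ry": 0, "rz": 0, "gripper": -1},
    {"x": 0.28, "y": 7.6, "z": 0, "rx": 0, "ry": 0, "rz": 0, "gripper": -1},
    {"x": 0.28, "y": 8.4, "z": 0, "rx": 0, "ry": 0, "rz": 0, "gripper": -1},
    {"x": 0.28, "y": 8.4, "z": 0, "rx": 0, "ry": 0, "rz": 0, "gripper": -1}
  ]
}}

```text
clock: 4.25
position: [0.6121, -0.1644, 0.0409]
tool_rot: [-1.571, 0.002, -0.142]
force: [0.9, 0.9, 0.1]
grip_width: 0.0283
```

>>> {"op": "arm_command", "data": {
  "moves": [
    {"x": 0, "y": 0.1, "z": 0, "rx": 0, "ry": 0, "rz": 0, "gripper": -1},
    {"x": 0, "y": 0.2, "z": 0, "rx": 0, "ry": 0, "rz": 0, "gripper": -1},
    {"x": 0, "y": 0.2, "z": 0, "rx": 0, "ry": 0, "rz": 0, "gripper": -1}
  ]
}}

```text
clock: 4.5
position: [0.6136, -0.1644, 0.041]
tool_rot: [-1.571, -0.001, -0.142]
force: [0.1, 0.1, -1.4]
grip_width: 0.0284
```

>>> {"op": "arm_command", "data": {
  "moves": [
    {"x": 0, "y": 0.1, "z": 0, "rx": 0, "ry": 0, "rz": 0, "gripper": -1},
    {"x": 0, "y": 0.2, "z": 0, "rx": 0, "ry": 0, "rz": 0, "gripper": -1},
    {"x": 0, "y": 0.2, "z": 0, "rx": 0, "ry": 0, "rz": 0, "gripper": -1},
    {"x": 0, "y": 0.2, "z": 0, "rx": 0, "ry": 0, "rz": 0, "gripper": -1}
  ]
}}

```text
clock: 4.83
position: [0.6136, -0.1644, 0.0392]
tool_rot: [-1.571, -0.001, -0.142]
force: [-3.1, 0.1, 14.7]
grip_width: 0.0285
```

Contact (14.7 N up). Release.

>>> {"op": "arm_command", "data": {
  "moves": [
    {"x": 0, "y": 0, "z": 0, "rx": 0, "ry": 0, "rz": 0, "gripper": 0.6},
    {"x": 0, "y": 0, "z": 0, "rx": 0, "ry": 0, "rz": 0, "gripper": 0.6},
    {"x": 0, "y": 0, "z": 0, "rx": 0, "ry": 0, "rz": 0, "gripper": 0.6},
    {"x": 0, "y": 0, "z": 0, "rx": 0, "ry": 0, "rz": 0, "gripper": 0.6},
    {"x": 0, "y": 0, "z": 0, "rx": 0, "ry": 0, "rz": 0, "gripper": 0.6}
  ]
}}

```text
clock: 5.25
position: [0.6131, -0.1642, 0.0378]
tool_rot: [-1.571, 0.0, -0.142]
force: [0.3, -0.1, 0.4]
grip_width: 0.0687
```

>>> {"op": "arm_command", "data": {
  "moves": [
    {"x": 0, "y": -3, "z": 0, "rx": 0, "ry": 0, "rz": 0, "gripper": 0.6},
    {"x": 0, "y": -6, "z": 0, "rx": 0, "ry": 0, "rz": 0, "gripper": 0.6},
    {"x": 0, "y": -10, "z": 0, "rx": 0, "ry": 0, "rz": 0, "gripper": 0.6},
    {"x": 0, "y": -12, "z": 0, "rx": 0, "ry": 0, "rz": 0, "gripper": 0.6},
    {"x": 0, "y": -12, "z": 0, "rx": 0, "ry": 0, "rz": 0, "gripper": 0.6}
  ]
}}

```text
clock: 5.67
position: [0.6152, -0.1646, 0.1628]
tool_rot: [-1.571, -0.007, -0.142]
force: [0.2, -0.2, -0.1]
grip_width: 0.0686
```

```bash
python3 go.py .456 -.0432 .13 ; python3 - <<'E'
from h import *
p,d=bot.grab_frame("side"); cv2.imwrite("pics/s4.png",p[:,:,::-1]); print(bot.observe()["grip_width"])
W=cloud("side",d); m=(p[...,2].astype(int)>p[...,0].astype(int)+50)&(d>0)&(W[...,0]>.55)&(W[...,2]>.065)&(W[...,2]<.09); q=W[m]
print(np.percentile(q,[1,50,99],axis=0).round(4), m.sum())
E
```

```text
t 5.67 [ 0.6152 -0.1646  0.1628] [-1.571 -0.007 -0.142]
cm [-17.5    3.16   9.76] rot [ 0.001 -0.004  0.007]
0.06835583586560742
[[ 0.5967 -0.1793  0.0655]
 [ 0.6056 -0.1699  0.0783]
 [ 0.6252 -0.1512  0.0811]] 241
```

View pics/s4.png

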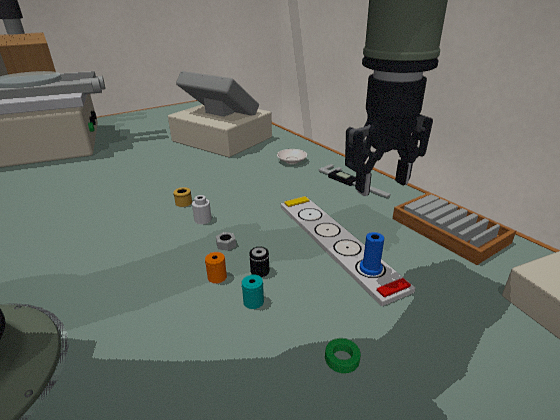

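Blue stands on the red-end mark at (372,258), ring visible evenly around its flange. Candidates for black: (309,247) dark with bright ring, (294,282) orange, (339,272) turquoise in the top view. The enlarged crop confirms (309,247) is the blackened one.

>>> {"op": "arm_command", "data": {
  "moves": [
    {"x": -3.5, "y": 0.6, "z": 2, "rx": 0, "ry": 0, "rz": 0, "gripper": 0.6},
    {"x": -7, "y": 1.2, "z": 4, "rx": 0, "ry": 0, "rz": 0, "gripper": 0.6},
    {"x": -10.5, "y": 1.8, "z": 6, "rx": 0, "ry": 0, "rz": 0, "gripper": 0.6},
    {"x": -14, "y": 2.4, "z": 8, "rx": 0, "ry": 0, "rz": 0, "gripper": 0.6},
    {"x": -17.5, "y": 3, "z": 9.8, "rx": 0, "ry": 0, "rz": 0, "gripper": 0.6}
  ]
}}

```text
clock: 6.13
position: [0.4515, -0.0414, 0.127]
tool_rot: [-1.57, 0.001, -0.142]
force: [0.8, 1.7, -0.1]
grip_width: 0.0683
```

>>> {"op": "arm_command", "data": {
  "moves": [
    {"x": 0, "y": 0, "z": 0, "rx": 0, "ry": 0, "rz": 0, "gripper": 0.6},
    {"x": 0, "y": 0, "z": 0, "rx": 0, "ry": 0, "rz": 0, "gripper": 0.6},
    {"x": 0, "y": 0, "z": 0, "rx": 0, "ry": 0, "rz": 0, "gripper": 0.6}
  ]
}}

```text
clock: 6.38
position: [0.4541, -0.0426, 0.1277]
tool_rot: [-1.571, 0.0, -0.142]
force: [0.7, -0.3, 0.2]
grip_width: 0.068
```

```bash
python3 go.py .457 -.0435 .012
```

```text
t 6.38 [ 0.4541 -0.0426  0.1277] [-1.571  0.    -0.142]
cm [ 0.3  11.56 -0.05] rot [-0.    -0.004 -0.   ]
```

>>> {"op": "arm_command", "data": {
  "moves": [
    {"x": 0.3, "y": 4, "z": 0, "rx": 0, "ry": 0, "rz": 0, "gripper": 0.6},
    {"x": 0.3, "y": 8, "z": 0, "rx": 0, "ry": 0, "rz": 0, "gripper": 0.6},
    {"x": 0.3, "y": 11, "z": 0, "rx": 0, "ry": 0, "rz": 0, "gripper": 0.6},
    {"x": 0.3, "y": 11.9, "z": 0, "rx": 0, "ry": 0, "rz": 0, "gripper": 0.6},
    {"x": 0.3, "y": 11.9, "z": 0, "rx": 0, "ry": 0, "rz": 0, "gripper": 0.6}
  ]
}}

```text
clock: 6.8
position: [0.456, -0.043, 0.007]
tool_rot: [-1.571, 0.004, -0.142]
force: [0.5, 0.6, 0.4]
grip_width: 0.068
```

>>> {"op": "arm_command", "data": {
  "moves": [
    {"x": 0, "y": 0, "z": 0, "rx": 0, "ry": 0, "rz": 0, "gripper": -1},
    {"x": 0, "y": 0, "z": 0, "rx": 0, "ry": 0, "rz": 0, "gripper": -1},
    {"x": 0, "y": 0, "z": 0, "rx": 0, "ry": 0, "rz": 0, "gripper": -1},
    {"x": 0, "y": 0, "z": 0, "rx": 0, "ry": 0, "rz": 0, "gripper": -1},
    {"x": 0, "y": 0, "z": 0, "rx": 0, "ry": 0, "rz": 0, "gripper": -1}
  ],
  "squeeze": 50
}}

```text
clock: 7.22
position: [0.4578, -0.0432, 0.0106]
tool_rot: [-1.571, -0.003, -0.143]
force: [-2.0, -0.1, 13.2]
grip_width: 0.0317
```

>>> {"op": "arm_command", "data": {
  "moves": [
    {"x": 0, "y": 0, "z": 0, "rx": 0, "ry": 0, "rz": 0, "gripper": -1},
    {"x": 0, "y": 0, "z": 0, "rx": 0, "ry": 0, "rz": 0, "gripper": -1},
    {"x": 0, "y": 0, "z": 0, "rx": 0, "ry": 0, "rz": 0, "gripper": -1}
  ]
}}

```text
clock: 7.47
position: [0.4577, -0.0431, 0.0105]
tool_rot: [-1.571, -0.003, -0.143]
force: [-2.0, 0.3, 12.9]
grip_width: 0.0315
```

>>> {"op": "arm_command", "data": {
  "moves": [
    {"x": 0, "y": -2, "z": 0, "rx": 0, "ry": 0, "rz": 0, "gripper": -1},
    {"x": 0, "y": -4, "z": 0, "rx": 0, "ry": 0, "rz": 0, "gripper": -1},
    {"x": 0, "y": -7, "z": 0, "rx": 0, "ry": 0, "rz": 0, "gripper": -1},
    {"x": 0, "y": -10, "z": 0, "rx": 0, "ry": 0, "rz": 0, "gripper": -1},
    {"x": 0, "y": -10, "z": 0, "rx": 0, "ry": 0, "rz": 0, "gripper": -1}
  ]
}}

```text
clock: 7.88
position: [0.459, -0.0432, 0.1142]
tool_rot: [-1.571, -0.007, -0.143]
force: [1.7, 0.0, -2.0]
grip_width: 0.032
```

```bash
python3 go.py .6315 -.0255 .11; python3 - <<'E'
from h import *
p,d=bot.grab_frame("side"); cv2.imwrite("pics/s5.png",p[:,:,::-1]); print(bot.observe()["grip_width"])
E
```

```text
t 7.88 [ 0.459  -0.0432  0.1142] [-1.571 -0.007 -0.143]
cm [16.82  0.55  4.21] rot [-0.    -0.005  0.007]
0.031760847034595606
```

View pics/s5.png

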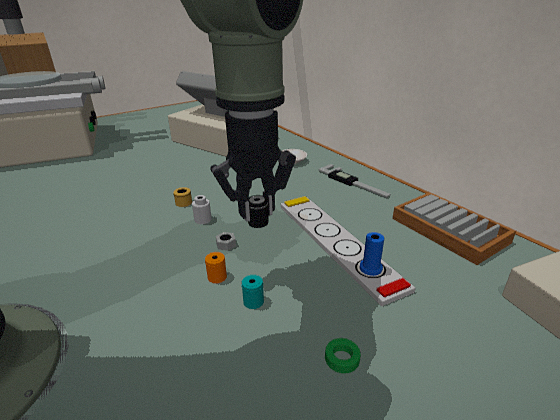

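Black is held at (258,212), orange and turquoise untouched. To the third mark.

>>> {"op": "arm_command", "data": {
  "moves": [
    {"x": 4, "y": 0, "z": 1, "rx": 0, "ry": 0, "rz": 0, "gripper": -1},
    {"x": 8, "y": 0, "z": 2, "rx": 0, "ry": 0, "rz": 0, "gripper": -1},
    {"x": 12, "y": 0, "z": 3, "rx": 0, "ry": 0, "rz": 0, "gripper": -1},
    {"x": 15, "y": 0, "z": 3.8, "rx": 0, "ry": 0, "rz": 0, "gripper": -1},
    {"x": 17, "y": 0, "z": 4.2, "rx": 0, "ry": 0, "rz": 0, "gripper": -1}
  ]
}}

```text
clock: 8.35
position: [0.6334, -0.0247, 0.1082]
tool_rot: [-1.57, -0.001, -0.142]
force: [0.2, 0.0, -2.7]
grip_width: 0.0317
```

>>> {"op": "arm_command", "data": {
  "moves": [
    {"x": 0, "y": 0, "z": 0, "rx": 0, "ry": 0, "rz": 0, "gripper": -1},
    {"x": 0, "y": 0, "z": 0, "rx": 0, "ry": 0, "rz": 0, "gripper": -1},
    {"x": 0, "y": 0, "z": 0, "rx": 0, "ry": 0, "rz": 0, "gripper": -1}
  ]
}}

```text
clock: 8.6
position: [0.63, -0.0255, 0.1082]
tool_rot: [-1.571, 0.001, -0.142]
force: [-0.0, -0.2, -2.8]
grip_width: 0.0316
```

```bash
python3 go.py .6315 -.0255 .0225
```

```text
t 8.60 [ 0.63   -0.0255  0.1082] [-1.571e+00  1.000e-03 -1.420e-01]
cm [0.16 8.57 0.03] rot [ 0.001 -0.004 -0.001]
```

>>> {"op": "arm_command", "data": {
  "moves": [
    {"x": 0.1, "y": 3, "z": 0, "rx": 0, "ry": 0, "rz": 0, "gripper": -1},
    {"x": 0.1, "y": 6, "z": 0, "rx": 0, "ry": 0, "rz": 0, "gripper": -1},
    {"x": 0.1, "y": 7.6, "z": 0, "rx": 0, "ry": 0, "rz": 0, "gripper": -1},
    {"x": 0.1, "y": 8.3, "z": 0, "rx": 0, "ry": 0, "rz": 0, "gripper": -1},
    {"x": 0.1, "y": 8.3, "z": 0, "rx": 0, "ry": 0, "rz": 0, "gripper": -1}
  ]
}}

```text
clock: 9.02
position: [0.6306, -0.0256, 0.0247]
tool_rot: [-1.571, 0.002, -0.142]
force: [-0.7, 0.5, -2.5]
grip_width: 0.0317
```

>>> {"op": "arm_command", "data": {
  "moves": [
    {"x": 0, "y": 0.1, "z": 0, "rx": 0, "ry": 0, "rz": 0, "gripper": -1},
    {"x": 0, "y": 0.2, "z": 0, "rx": 0, "ry": 0, "rz": 0, "gripper": -1},
    {"x": 0, "y": 0.3, "z": 0, "rx": 0, "ry": 0, "rz": 0, "gripper": -1},
    {"x": 0, "y": 0.3, "z": 0, "rx": 0, "ry": 0, "rz": 0, "gripper": -1}
  ]
}}

```text
clock: 9.35
position: [0.6323, -0.0256, 0.0236]
tool_rot: [-1.571, -0.001, -0.142]
force: [-1.2, -0.6, -3.0]
grip_width: 0.0315
```

>>> {"op": "arm_command", "data": {
  "moves": [
    {"x": 0, "y": 0.1, "z": 0, "rx": 0, "ry": 0, "rz": 0, "gripper": -1},
    {"x": 0, "y": 0.2, "z": 0, "rx": 0, "ry": 0, "rz": 0, "gripper": -1},
    {"x": 0, "y": 0.2, "z": 0, "rx": 0, "ry": 0, "rz": 0, "gripper": -1},
    {"x": 0, "y": 0.2, "z": 0, "rx": 0, "ry": 0, "rz": 0, "gripper": -1}
  ]
}}

```text
clock: 9.68
position: [0.6324, -0.0255, 0.0226]
tool_rot: [-1.571, -0.001, -0.142]
force: [-8.2, -1.3, 23.1]
grip_width: 0.0319
```

>>> {"op": "arm_command", "data": {
  "moves": [
    {"x": 0, "y": 0, "z": 0, "rx": 0, "ry": 0, "rz": 0, "gripper": 0.6},
    {"x": 0, "y": 0, "z": 0, "rx": 0, "ry": 0, "rz": 0, "gripper": 0.6},
    {"x": 0, "y": 0, "z": 0, "rx": 0, "ry": 0, "rz": 0, "gripper": 0.6},
    {"x": 0, "y": 0, "z": 0, "rx": 0, "ry": 0, "rz": 0, "gripper": 0.6},
    {"x": 0, "y": 0, "z": 0, "rx": 0, "ry": 0, "rz": 0, "gripper": 0.6}
  ]
}}

```text
clock: 10.1
position: [0.6319, -0.0255, 0.0208]
tool_rot: [-1.571, 0.0, -0.142]
force: [0.6, -0.6, -0.8]
grip_width: 0.0685
```

>>> {"op": "arm_command", "data": {
  "moves": [
    {"x": 0, "y": -3, "z": 0, "rx": 0, "ry": 0, "rz": 0, "gripper": 0.6},
    {"x": 0, "y": -6, "z": 0, "rx": 0, "ry": 0, "rz": 0, "gripper": 0.6},
    {"x": 0, "y": -10, "z": 0, "rx": 0, "ry": 0, "rz": 0, "gripper": 0.6},
    {"x": 0, "y": -12, "z": 0, "rx": 0, "ry": 0, "rz": 0, "gripper": 0.6},
    {"x": 0, "y": -12, "z": 0, "rx": 0, "ry": 0, "rz": 0, "gripper": 0.6}
  ]
}}

```text
clock: 10.52
position: [0.6341, -0.0254, 0.1457]
tool_rot: [-1.57, -0.006, -0.142]
force: [1.0, 0.0, 0.3]
grip_width: 0.0683
```

```bash
python3 go.py .4472 .1808 .14
```

```text
t 10.52 [ 0.6341 -0.0254  0.1457] [-1.57  -0.006 -0.142]
cm [-21.43   0.45  17.76] rot [-0.001 -0.004  0.006]
```

>>> {"op": "arm_command", "data": {
  "moves": [
    {"x": -3, "y": 0, "z": 2.5, "rx": 0, "ry": 0, "rz": 0, "gripper": 0.6},
    {"x": -6, "y": 0, "z": 5, "rx": 0, "ry": 0, "rz": 0, "gripper": 0.6},
    {"x": -9, "y": 0, "z": 7.5, "rx": 0, "ry": 0, "rz": 0, "gripper": 0.6},
    {"x": -12, "y": 0, "z": 10, "rx": 0, "ry": 0, "rz": 0, "gripper": 0.6},
    {"x": -15, "y": 0, "z": 12.5, "rx": 0, "ry": 0, "rz": 0, "gripper": 0.6}
  ]
}}

```text
clock: 10.93
position: [0.4996, 0.1204, 0.1407]
tool_rot: [-1.571, 0.0, -0.142]
force: [1.2, 1.6, -0.3]
grip_width: 0.0686
```

```bash
python3 go.py .4472 .1808 .14;  python3 - <<'E'
from h import *
p,d=bot.grab_frame("side"); cv2.imwrite("pics/s6.png",p[:,:,::-1])
E
```

```text
t 10.93 [0.4996 0.1204 0.1407] [-1.571  0.    -0.142]
cm [-6.05  0.07  5.24] rot [-0.    -0.004 -0.   ]
```

View pics/s6.png

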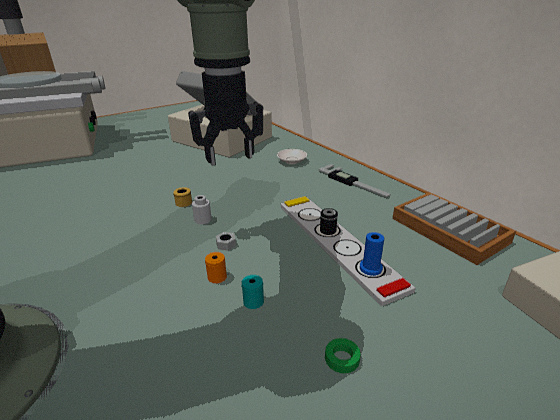

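Black stands on the third mark at (328,222). Next, the aluminium at (202,212).

>>> {"op": "arm_command", "data": {
  "moves": [
    {"x": -2.5, "y": 0, "z": 2.2, "rx": 0, "ry": 0, "rz": 0, "gripper": 0.6},
    {"x": -5, "y": 0, "z": 4.4, "rx": 0, "ry": 0, "rz": 0, "gripper": 0.6},
    {"x": -6, "y": 0, "z": 5.2, "rx": 0, "ry": 0, "rz": 0, "gripper": 0.6},
    {"x": -6, "y": 0, "z": 5.2, "rx": 0, "ry": 0, "rz": 0, "gripper": 0.6},
    {"x": -6, "y": 0, "z": 5.2, "rx": 0, "ry": 0, "rz": 0, "gripper": 0.6}
  ]
}}

```text
clock: 11.4
position: [0.449, 0.1797, 0.1408]
tool_rot: [-1.571, -0.0, -0.141]
force: [-0.2, -0.7, 0.2]
grip_width: 0.0682
```

```bash
python3 go.py .4472 .1808 .008
```

```text
t 11.40 [0.449  0.1797 0.1408] [-1.571 -0.    -0.141]
cm [-0.19 13.28  0.08] rot [ 0.    -0.003  0.   ]
```

>>> {"op": "arm_command", "data": {
  "moves": [
    {"x": -0.2, "y": 4, "z": 0.1, "rx": 0, "ry": 0, "rz": 0, "gripper": 0.6},
    {"x": -0.2, "y": 8, "z": 0.1, "rx": 0, "ry": 0, "rz": 0, "gripper": 0.6},
    {"x": -0.2, "y": 11.5, "z": 0.1, "rx": 0, "ry": 0, "rz": 0, "gripper": 0.6},
    {"x": -0.2, "y": 13.2, "z": 0.1, "rx": 0, "ry": 0, "rz": 0, "gripper": 0.6},
    {"x": -0.2, "y": 13.2, "z": 0.1, "rx": 0, "ry": 0, "rz": 0, "gripper": 0.6}
  ]
}}

```text
clock: 11.82
position: [0.446, 0.1791, 0.0055]
tool_rot: [-1.574, 0.004, -0.143]
force: [-1.0, -1.4, 0.2]
grip_width: 0.0686
```

>>> {"op": "arm_command", "data": {
  "moves": [
    {"x": 0, "y": 0, "z": 0, "rx": 0, "ry": 0, "rz": 0, "gripper": -1},
    {"x": 0, "y": 0, "z": 0, "rx": 0, "ry": 0, "rz": 0, "gripper": -1},
    {"x": 0, "y": 0, "z": 0, "rx": 0, "ry": 0, "rz": 0, "gripper": -1},
    {"x": 0, "y": 0, "z": 0, "rx": 0, "ry": 0, "rz": 0, "gripper": -1},
    {"x": 0, "y": 0, "z": 0, "rx": 0, "ry": 0, "rz": 0, "gripper": -1}
  ],
  "squeeze": 50
}}

```text
clock: 12.23
position: [0.4484, 0.1807, 0.0104]
tool_rot: [-1.57, -0.002, -0.143]
force: [-0.5, -1.2, 9.9]
grip_width: 0.0358
```

>>> {"op": "arm_command", "data": {
  "moves": [
    {"x": 0, "y": 0, "z": 0, "rx": 0, "ry": 0, "rz": 0, "gripper": -1},
    {"x": 0, "y": 0, "z": 0, "rx": 0, "ry": 0, "rz": 0, "gripper": -1},
    {"x": 0, "y": 0, "z": 0, "rx": 0, "ry": 0, "rz": 0, "gripper": -1}
  ]
}}

```text
clock: 12.48
position: [0.4484, 0.1807, 0.0104]
tool_rot: [-1.57, -0.002, -0.143]
force: [-0.7, -1.2, 10.0]
grip_width: 0.0361
```

>>> {"op": "arm_command", "data": {
  "moves": [
    {"x": 0, "y": -2, "z": 0, "rx": 0, "ry": 0, "rz": 0, "gripper": -1},
    {"x": 0, "y": -4, "z": 0, "rx": 0, "ry": 0, "rz": 0, "gripper": -1},
    {"x": 0, "y": -7, "z": 0, "rx": 0, "ry": 0, "rz": 0, "gripper": -1},
    {"x": 0, "y": -11, "z": 0, "rx": 0, "ry": 0, "rz": 0, "gripper": -1},
    {"x": 0, "y": -13, "z": 0, "rx": 0, "ry": 0, "rz": 0, "gripper": -1}
  ]
}}

```text
clock: 12.9
position: [0.4482, 0.1811, 0.1433]
tool_rot: [-1.569, -0.004, -0.142]
force: [1.3, 0.6, -1.0]
grip_width: 0.0355
```

```bash
python3 go.py .622 -.0944 .135; python3 - <<'E'
from h import *
p,d=bot.grab_frame("side"); cv2.imwrite("pics/s7.png",p[:,:,::-1]); print(bot.observe()["grip_width"])
E
```

```text
t 12.90 [0.4482 0.1811 0.1433] [-1.569 -0.004 -0.142]
cm [ 21.11   0.86 -24.81] rot [-0.002 -0.004  0.004]
0.03581810386668841
```

View pics/s7.png

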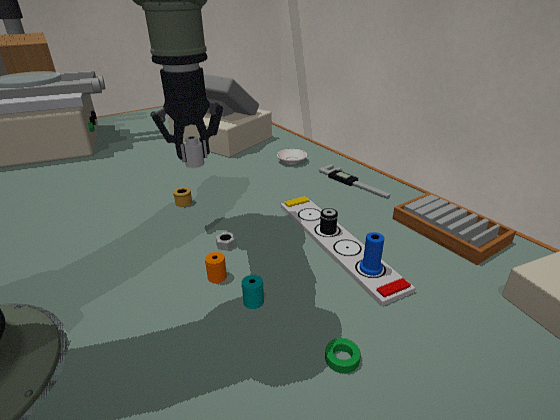

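Aluminium held upright at (194,152). Over to mark 2.

>>> {"op": "arm_command", "data": {
  "moves": [
    {"x": 2, "y": 0, "z": -2.4, "rx": 0, "ry": 0, "rz": 0, "gripper": -1},
    {"x": 4, "y": 0, "z": -4.8, "rx": 0, "ry": 0, "rz": 0, "gripper": -1},
    {"x": 6.5, "y": 0, "z": -7.6, "rx": 0, "ry": 0, "rz": 0, "gripper": -1},
    {"x": 9, "y": 0, "z": -10.5, "rx": 0, "ry": 0, "rz": 0, "gripper": -1},
    {"x": 11.5, "y": 0, "z": -13.5, "rx": 0, "ry": 0, "rz": 0, "gripper": -1}
  ]
}}

```text
clock: 13.37
position: [0.5429, 0.029, 0.1401]
tool_rot: [-1.571, -0.002, -0.142]
force: [0.5, 0.2, -1.5]
grip_width: 0.0357
```

>>> {"op": "arm_command", "data": {
  "moves": [
    {"x": 2.5, "y": 0, "z": -3, "rx": 0, "ry": 0, "rz": 0, "gripper": -1},
    {"x": 5, "y": 0, "z": -6, "rx": 0, "ry": 0, "rz": 0, "gripper": -1},
    {"x": 7.5, "y": 0, "z": -9, "rx": 0, "ry": 0, "rz": 0, "gripper": -1},
    {"x": 9.5, "y": 0, "z": -11.3, "rx": 0, "ry": 0, "rz": 0, "gripper": -1},
    {"x": 9.5, "y": 0, "z": -11.3, "rx": 0, "ry": 0, "rz": 0, "gripper": -1}
  ]
}}

```text
clock: 13.78
position: [0.622, -0.1018, 0.1395]
tool_rot: [-1.573, -0.002, -0.149]
force: [-1.6, -0.6, -1.3]
grip_width: 0.0358
```

>>> {"op": "arm_command", "data": {
  "moves": [
    {"x": 0, "y": 0, "z": 0, "rx": 0, "ry": 0, "rz": 0, "gripper": -1},
    {"x": 0, "y": 0, "z": 0, "rx": 0, "ry": 0, "rz": 0, "gripper": -1},
    {"x": 0, "y": 0, "z": 0, "rx": 0, "ry": 0, "rz": 0, "gripper": -1}
  ]
}}

```text
clock: 14.03
position: [0.6198, -0.0935, 0.1395]
tool_rot: [-1.57, -0.0, -0.141]
force: [-0.0, 0.3, -1.9]
grip_width: 0.036
```

```bash
python3 go.py .622 -.0944 .0224
```

```text
t 14.03 [ 0.6198 -0.0935  0.1395] [-1.57  -0.    -0.141]
cm [ 0.23 11.71 -0.06] rot [-0.    -0.003  0.   ]
```

>>> {"op": "arm_command", "data": {
  "moves": [
    {"x": 0.1, "y": 4, "z": -0.1, "rx": 0, "ry": 0, "rz": 0, "gripper": -1},
    {"x": 0.1, "y": 7.5, "z": -0.1, "rx": 0, "ry": 0, "rz": 0, "gripper": -1},
    {"x": 0.1, "y": 10, "z": -0.1, "rx": 0, "ry": 0, "rz": 0, "gripper": -1},
    {"x": 0.1, "y": 11.4, "z": -0.1, "rx": 0, "ry": 0, "rz": 0, "gripper": -1},
    {"x": 0.1, "y": 11.4, "z": -0.1, "rx": 0, "ry": 0, "rz": 0, "gripper": -1}
  ]
}}

```text
clock: 14.45
position: [0.6198, -0.0945, 0.023]
tool_rot: [-1.571, 0.003, -0.141]
force: [-0.5, 0.2, -2.1]
grip_width: 0.036
```

>>> {"op": "arm_command", "data": {
  "moves": [
    {"x": 0, "y": 0.1, "z": 0, "rx": 0, "ry": 0, "rz": 0, "gripper": -1},
    {"x": 0, "y": 0.2, "z": 0, "rx": 0, "ry": 0, "rz": 0, "gripper": -1},
    {"x": 0, "y": 0.3, "z": 0, "rx": 0, "ry": 0, "rz": 0, "gripper": -1},
    {"x": 0, "y": 0.3, "z": 0, "rx": 0, "ry": 0, "rz": 0, "gripper": -1}
  ]
}}

```text
clock: 14.78
position: [0.6213, -0.0957, 0.0228]
tool_rot: [-1.571, -0.001, -0.142]
force: [0.3, -0.3, -1.7]
grip_width: 0.0358
```

>>> {"op": "arm_command", "data": {
  "moves": [
    {"x": 0, "y": 0.1, "z": 0, "rx": 0, "ry": 0, "rz": 0, "gripper": -1},
    {"x": 0, "y": 0.1, "z": 0, "rx": 0, "ry": 0, "rz": 0, "gripper": -1},
    {"x": 0, "y": 0.1, "z": 0, "rx": 0, "ry": 0, "rz": 0, "gripper": -1}
  ]
}}

```text
clock: 15.03
position: [0.621, -0.0957, 0.0211]
tool_rot: [-1.571, -0.0, -0.142]
force: [0.7, 0.4, -1.6]
grip_width: 0.0357
```

>>> {"op": "arm_command", "data": {
  "moves": [
    {"x": 0, "y": 0.1, "z": 0, "rx": 0, "ry": 0, "rz": 0, "gripper": -1},
    {"x": 0, "y": 0.1, "z": 0, "rx": 0, "ry": 0, "rz": 0, "gripper": -1},
    {"x": 0, "y": 0.1, "z": 0, "rx": 0, "ry": 0, "rz": 0, "gripper": -1}
  ]
}}

```text
clock: 15.28
position: [0.621, -0.0957, 0.0208]
tool_rot: [-1.571, -0.0, -0.142]
force: [-6.0, 0.1, 16.3]
grip_width: 0.0358
```

Contact; release, then retreat.

>>> {"op": "arm_command", "data": {
  "moves": [
    {"x": 0, "y": 0, "z": 0, "rx": 0, "ry": 0, "rz": 0, "gripper": 0.6},
    {"x": 0, "y": 0, "z": 0, "rx": 0, "ry": 0, "rz": 0, "gripper": 0.6},
    {"x": 0, "y": 0, "z": 0, "rx": 0, "ry": 0, "rz": 0, "gripper": 0.6},
    {"x": 0, "y": 0, "z": 0, "rx": 0, "ry": 0, "rz": 0, "gripper": 0.6},
    {"x": 0, "y": 0, "z": 0, "rx": 0, "ry": 0, "rz": 0, "gripper": 0.6}
  ]
}}

```text
clock: 15.7
position: [0.6209, -0.0956, 0.0198]
tool_rot: [-1.571, 0.0, -0.142]
force: [-0.6, 0.1, 0.3]
grip_width: 0.0679
```

>>> {"op": "arm_command", "data": {
  "moves": [
    {"x": 0, "y": -3, "z": 0, "rx": 0, "ry": 0, "rz": 0, "gripper": 0.6},
    {"x": 0, "y": -6, "z": 0, "rx": 0, "ry": 0, "rz": 0, "gripper": 0.6},
    {"x": 0, "y": -10, "z": 0, "rx": 0, "ry": 0, "rz": 0, "gripper": 0.6},
    {"x": 0, "y": -12, "z": 0, "rx": 0, "ry": 0, "rz": 0, "gripper": 0.6},
    {"x": 0, "y": -12, "z": 0, "rx": 0, "ry": 0, "rz": 0, "gripper": 0.6}
  ]
}}

```text
clock: 16.12
position: [0.6231, -0.0958, 0.1447]
tool_rot: [-1.571, -0.007, -0.142]
force: [-0.2, 0.5, -0.5]
grip_width: 0.0684
```

```bash
python3 go.py .4428 .279 .14
```

```text
t 16.12 [ 0.6231 -0.0958  0.1447] [-1.571 -0.007 -0.142]
cm [-23.17   0.33  34.54] rot [-0.    -0.004  0.007]
```

>>> {"op": "arm_command", "data": {
  "moves": [
    {"x": -2.2, "y": 0, "z": 3.3, "rx": 0, "ry": 0, "rz": 0, "gripper": 0.8},
    {"x": -4.4, "y": 0, "z": 6.6, "rx": 0, "ry": 0, "rz": 0, "gripper": 0.8},
    {"x": -6.6, "y": 0, "z": 9.9, "rx": 0, "ry": 0, "rz": 0, "gripper": 0.8},
    {"x": -8.8, "y": 0, "z": 13.2, "rx": 0, "ry": 0, "rz": 0, "gripper": 0.8},
    {"x": -11, "y": 0, "z": 16.5, "rx": 0, "ry": 0, "rz": 0, "gripper": 0.8}
  ]
}}

```text
clock: 16.53
position: [0.5342, 0.0846, 0.1397]
tool_rot: [-1.571, 0.0, -0.142]
force: [0.8, -0.0, -0.1]
grip_width: 0.0769
```

>>> {"op": "arm_command", "data": {
  "moves": [
    {"x": -2.5, "y": 0, "z": 3.3, "rx": 0, "ry": 0, "rz": 0, "gripper": 0.8},
    {"x": -5, "y": 0, "z": 6.6, "rx": 0, "ry": 0, "rz": 0, "gripper": 0.8},
    {"x": -7.3, "y": 0, "z": 10, "rx": 0, "ry": 0, "rz": 0, "gripper": 0.8},
    {"x": -9.6, "y": 0, "z": 13.3, "rx": 0, "ry": 0, "rz": 0, "gripper": 0.8},
    {"x": -12, "y": 0, "z": 16.5, "rx": 0, "ry": 0, "rz": 0, "gripper": 0.8}
  ]
}}

```text
clock: 16.95
position: [0.4388, 0.2652, 0.1398]
tool_rot: [-1.571, -0.0, -0.142]
force: [1.2, 0.7, 0.3]
grip_width: 0.0767
```

>>> {"op": "arm_command", "data": {
  "moves": [
    {"x": 0, "y": 0, "z": 1, "rx": 0, "ry": 0, "rz": 0, "gripper": 0.8},
    {"x": 0, "y": 0, "z": 1, "rx": 0, "ry": 0, "rz": 0, "gripper": 0.8},
    {"x": 0, "y": 0, "z": 1, "rx": 0, "ry": 0, "rz": 0, "gripper": 0.8},
    {"x": 0, "y": 0, "z": 1, "rx": 0, "ry": 0, "rz": 0, "gripper": 0.8}
  ]
}}

```text
clock: 17.28
position: [0.4416, 0.2725, 0.1396]
tool_rot: [-1.572, 0.0, -0.143]
force: [0.4, -0.5, 0.4]
grip_width: 0.0769
```

```bash
python3 go.py .4428 .279 .004;  python3 - <<'E'
from h import *
p,d=bot.grab_frame("side"); cv2.imwrite("pics/s8.png",p[:,:,::-1])
E
```

```text
t 17.28 [0.4416 0.2725 0.1396] [-1.572  0.    -0.143]
cm [ 0.03 13.56  0.67] rot [ 0.001 -0.005 -0.   ]
```

View pics/s8.png

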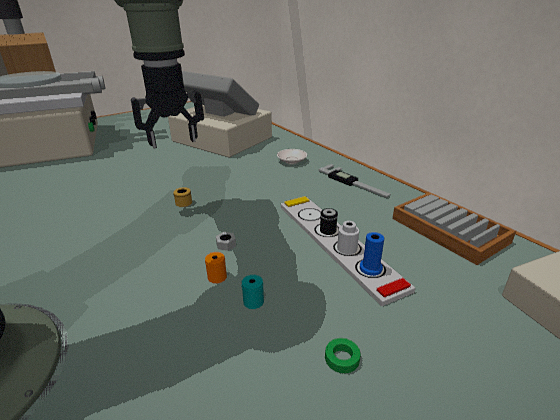

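Aluminium stands on the second mark (348,240). Gripper is above brass (182,197).

>>> {"op": "arm_command", "data": {
  "moves": [
    {"x": 0, "y": 4, "z": 0.7, "rx": 0, "ry": 0, "rz": 0, "gripper": 0.8},
    {"x": 0, "y": 8, "z": 0.7, "rx": 0, "ry": 0, "rz": 0, "gripper": 0.8},
    {"x": 0, "y": 11.5, "z": 0.7, "rx": 0, "ry": 0, "rz": 0, "gripper": 0.8},
    {"x": 0, "y": 13.3, "z": 0.7, "rx": 0, "ry": 0, "rz": 0, "gripper": 0.8},
    {"x": 0, "y": 13.3, "z": 0.7, "rx": 0, "ry": 0, "rz": 0, "gripper": 0.8}
  ]
}}

```text
clock: 17.75
position: [0.4409, 0.2783, 0.0034]
tool_rot: [-1.575, 0.004, -0.143]
force: [-1.9, -0.3, -0.7]
grip_width: 0.0769
```

>>> {"op": "arm_command", "data": {
  "moves": [
    {"x": 0, "y": 0, "z": 0, "rx": 0, "ry": 0, "rz": 0, "gripper": -1},
    {"x": 0, "y": 0, "z": 0, "rx": 0, "ry": 0, "rz": 0, "gripper": -1},
    {"x": 0, "y": 0, "z": 0, "rx": 0, "ry": 0, "rz": 0, "gripper": -1},
    {"x": 0, "y": 0, "z": 0, "rx": 0, "ry": 0, "rz": 0, "gripper": -1},
    {"x": 0, "y": 0, "z": 0, "rx": 0, "ry": 0, "rz": 0, "gripper": -1}
  ],
  "squeeze": 50
}}

```text
clock: 18.17
position: [0.4434, 0.2806, 0.0087]
tool_rot: [-1.569, -0.002, -0.143]
force: [-0.6, -2.0, 11.9]
grip_width: 0.0374
```

>>> {"op": "arm_command", "data": {
  "moves": [
    {"x": 0, "y": 0, "z": 0, "rx": 0, "ry": 0, "rz": 0, "gripper": -1},
    {"x": 0, "y": 0, "z": 0, "rx": 0, "ry": 0, "rz": 0, "gripper": -1},
    {"x": 0, "y": 0, "z": 0, "rx": 0, "ry": 0, "rz": 0, "gripper": -1}
  ]
}}

```text
clock: 18.42
position: [0.4434, 0.2806, 0.0087]
tool_rot: [-1.569, -0.002, -0.143]
force: [-0.6, -2.6, 12.0]
grip_width: 0.0378
```

>>> {"op": "arm_command", "data": {
  "moves": [
    {"x": 0, "y": -2, "z": 0, "rx": 0, "ry": 0, "rz": 0, "gripper": -1},
    {"x": 0, "y": -4, "z": 0, "rx": 0, "ry": 0, "rz": 0, "gripper": -1},
    {"x": 0, "y": -7, "z": 0, "rx": 0, "ry": 0, "rz": 0, "gripper": -1},
    {"x": 0, "y": -10, "z": 0, "rx": 0, "ry": 0, "rz": 0, "gripper": -1},
    {"x": 0, "y": -11, "z": 0, "rx": 0, "ry": 0, "rz": 0, "gripper": -1}
  ]
}}

```text
clock: 18.83
position: [0.4437, 0.2812, 0.1216]
tool_rot: [-1.567, -0.004, -0.142]
force: [1.6, 0.7, -2.0]
grip_width: 0.0374
```

```bash
python3 go.py .641 .0455 .12; python3 - <<'E'
from h import *
p,d=bot.grab_frame("side"); cv2.imwrite("pics/s9.png",p[:,:,::-1]); print(bot.observe()["grip_width"])
E
```

```text
t 18.83 [0.4437 0.2812 0.1216] [-1.567 -0.004 -0.142]
cm [ 22.87   0.18 -20.53] rot [-0.003 -0.004  0.004]
0.0375048989949173
```

View pics/s9.png

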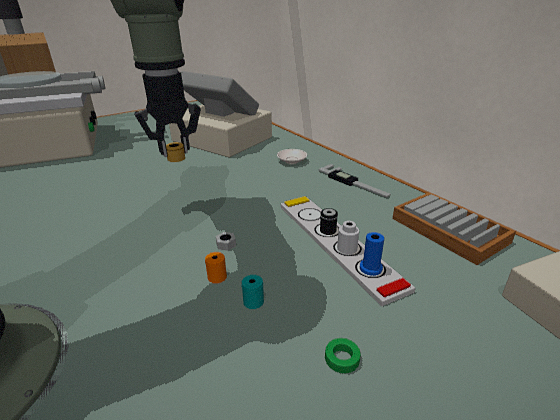

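Brass is held upright at (176,152). To mark 4 at (310,214).

>>> {"op": "arm_command", "data": {
  "moves": [
    {"x": 2.5, "y": 0, "z": -2.2, "rx": 0, "ry": 0, "rz": 0, "gripper": -1},
    {"x": 5, "y": 0, "z": -4.4, "rx": 0, "ry": 0, "rz": 0, "gripper": -1},
    {"x": 7.7, "y": 0, "z": -6.9, "rx": 0, "ry": 0, "rz": 0, "gripper": -1},
    {"x": 10.4, "y": 0, "z": -9.3, "rx": 0, "ry": 0, "rz": 0, "gripper": -1},
    {"x": 13, "y": 0, "z": -11.7, "rx": 0, "ry": 0, "rz": 0, "gripper": -1}
  ]
}}

```text
clock: 19.3
position: [0.5553, 0.1442, 0.1164]
tool_rot: [-1.571, 0.0, -0.142]
force: [0.2, 0.7, -3.0]
grip_width: 0.0371
```

>>> {"op": "arm_command", "data": {
  "moves": [
    {"x": 2.5, "y": 0, "z": -2.2, "rx": 0, "ry": 0, "rz": 0, "gripper": -1},
    {"x": 5, "y": 0, "z": -4.4, "rx": 0, "ry": 0, "rz": 0, "gripper": -1},
    {"x": 7.5, "y": 0, "z": -6.7, "rx": 0, "ry": 0, "rz": 0, "gripper": -1},
    {"x": 9.8, "y": 0, "z": -8.8, "rx": 0, "ry": 0, "rz": 0, "gripper": -1},
    {"x": 9.8, "y": 0, "z": -8.8, "rx": 0, "ry": 0, "rz": 0, "gripper": -1}
  ]
}}

```text
clock: 19.72
position: [0.6418, 0.0381, 0.1157]
tool_rot: [-1.574, -0.001, -0.149]
force: [-0.2, 0.4, -2.9]
grip_width: 0.0374
```

>>> {"op": "arm_command", "data": {
  "moves": [
    {"x": 0, "y": 0, "z": 0, "rx": 0, "ry": 0, "rz": 0, "gripper": -1},
    {"x": 0, "y": 0, "z": 0, "rx": 0, "ry": 0, "rz": 0, "gripper": -1},
    {"x": 0, "y": 0, "z": 0, "rx": 0, "ry": 0, "rz": 0, "gripper": -1}
  ]
}}

```text
clock: 19.97
position: [0.6384, 0.0461, 0.1165]
tool_rot: [-1.571, 0.001, -0.141]
force: [0.0, -0.0, -2.2]
grip_width: 0.0379
```

```bash
python3 go.py .641 .0455 .0207
```

```text
t 19.97 [0.6384 0.0461 0.1165] [-1.571e+00  1.000e-03 -1.410e-01]
cm [ 0.27  9.58 -0.03] rot [-0.    -0.003 -0.001]
```

>>> {"op": "arm_command", "data": {
  "moves": [
    {"x": 0.15, "y": 3.5, "z": 0, "rx": 0, "ry": 0, "rz": 0, "gripper": -1},
    {"x": 0.15, "y": 6.5, "z": 0, "rx": 0, "ry": 0, "rz": 0, "gripper": -1},
    {"x": 0.15, "y": 8.5, "z": 0, "rx": 0, "ry": 0, "rz": 0, "gripper": -1},
    {"x": 0.15, "y": 9.3, "z": 0, "rx": 0, "ry": 0, "rz": 0, "gripper": -1},
    {"x": 0.15, "y": 9.3, "z": 0, "rx": 0, "ry": 0, "rz": 0, "gripper": -1}
  ]
}}

```text
clock: 20.38
position: [0.6392, 0.0459, 0.0224]
tool_rot: [-1.571, 0.003, -0.141]
force: [0.2, 0.5, -3.3]
grip_width: 0.0373
```

>>> {"op": "arm_command", "data": {
  "moves": [
    {"x": 0, "y": 0.1, "z": 0, "rx": 0, "ry": 0, "rz": 0, "gripper": -1},
    {"x": 0, "y": 0.2, "z": 0, "rx": 0, "ry": 0, "rz": 0, "gripper": -1},
    {"x": 0, "y": 0.3, "z": 0, "rx": 0, "ry": 0, "rz": 0, "gripper": -1},
    {"x": 0, "y": 0.3, "z": 0, "rx": 0, "ry": 0, "rz": 0, "gripper": -1}
  ]
}}

```text
clock: 20.72
position: [0.6409, 0.045, 0.0216]
tool_rot: [-1.571, -0.001, -0.142]
force: [0.2, 0.8, -2.9]
grip_width: 0.0374
```

>>> {"op": "arm_command", "data": {
  "moves": [
    {"x": 0, "y": 0.1, "z": 0, "rx": 0, "ry": 0, "rz": 0, "gripper": -1},
    {"x": 0, "y": 0.1, "z": 0, "rx": 0, "ry": 0, "rz": 0, "gripper": -1},
    {"x": 0, "y": 0.1, "z": 0, "rx": 0, "ry": 0, "rz": 0, "gripper": -1}
  ]
}}

```text
clock: 20.97
position: [0.641, 0.045, 0.0206]
tool_rot: [-1.571, -0.001, -0.142]
force: [-0.6, -0.6, 4.9]
grip_width: 0.0378
```

Contact; release and retreat.

>>> {"op": "arm_command", "data": {
  "moves": [
    {"x": 0, "y": 0, "z": 0, "rx": 0, "ry": 0, "rz": 0, "gripper": 0.7},
    {"x": 0, "y": 0, "z": 0, "rx": 0, "ry": 0, "rz": 0, "gripper": 0.7},
    {"x": 0, "y": 0, "z": 0, "rx": 0, "ry": 0, "rz": 0, "gripper": 0.7},
    {"x": 0, "y": 0, "z": 0, "rx": 0, "ry": 0, "rz": 0, "gripper": 0.7},
    {"x": 0, "y": 0, "z": 0, "rx": 0, "ry": 0, "rz": 0, "gripper": 0.7}
  ]
}}

```text
clock: 21.38
position: [0.6405, 0.045, 0.0199]
tool_rot: [-1.571, -0.0, -0.142]
force: [0.2, -0.3, -0.6]
grip_width: 0.0728
```

>>> {"op": "arm_command", "data": {
  "moves": [
    {"x": 0, "y": -3, "z": 0, "rx": 0, "ry": 0, "rz": 0, "gripper": 0.7},
    {"x": 0, "y": -6, "z": 0, "rx": 0, "ry": 0, "rz": 0, "gripper": 0.7},
    {"x": 0, "y": -10, "z": 0, "rx": 0, "ry": 0, "rz": 0, "gripper": 0.7},
    {"x": 0, "y": -14, "z": 0, "rx": 0, "ry": 0, "rz": 0, "gripper": 0.7},
    {"x": 0, "y": -16, "z": 0, "rx": 0, "ry": 0, "rz": 0, "gripper": 0.7}
  ]
}}

```text
clock: 21.8
position: [0.6417, 0.0454, 0.1846]
tool_rot: [-1.569, -0.004, -0.142]
force: [0.3, -0.0, 0.3]
grip_width: 0.0722
```

>>> {"op": "arm_command", "data": {
  "moves": [
    {"x": -3, "y": 0, "z": 2, "rx": 0, "ry": 0, "rz": 0, "gripper": 0.7},
    {"x": -6, "y": 0, "z": 4, "rx": 0, "ry": 0, "rz": 0, "gripper": 0.7},
    {"x": -9, "y": 0, "z": 6, "rx": 0, "ry": 0, "rz": 0, "gripper": 0.7},
    {"x": -12, "y": 0, "z": 8, "rx": 0, "ry": 0, "rz": 0, "gripper": 0.7},
    {"x": -15, "y": 0, "z": 10, "rx": 0, "ry": 0, "rz": 0, "gripper": 0.7}
  ]
}}

```text
clock: 22.22
position: [0.5048, 0.166, 0.18]
tool_rot: [-1.571, -0.0, -0.142]
force: [-0.0, 1.8, 0.3]
grip_width: 0.0723
```

>>> {"op": "arm_command", "data": {
  "moves": [
    {"x": 0, "y": 0, "z": 3, "rx": 0, "ry": 0, "rz": 0, "gripper": 0.7},
    {"x": 0, "y": 0, "z": 6, "rx": 0, "ry": 0, "rz": 0, "gripper": 0.7},
    {"x": 0, "y": 0, "z": 9, "rx": 0, "ry": 0, "rz": 0, "gripper": 0.7},
    {"x": 0, "y": 0, "z": 9, "rx": 0, "ry": 0, "rz": 0, "gripper": 0.7},
    {"x": 0, "y": 0, "z": 9, "rx": 0, "ry": 0, "rz": 0, "gripper": 0.7}
  ]
}}

```text
clock: 22.63
position: [0.5184, 0.256, 0.1797]
tool_rot: [-1.57, 0.0, -0.139]
force: [0.2, -1.0, -0.1]
grip_width: 0.0728
```

```bash
python3 - <<'E'
from h import *
for n in("side","top"):
    p,d=bot.grab_frame(n); cv2.imwrite(f"pics/{n}f.png",p[:,:,::-1]); W=cloud(n,d)
    b=(W[...,2]>.023)&(W[...,2]<.1)&(d>0)&(W[...,0]>.55)&(W[...,0]<.7)&(W[...,1]<.09)&(W[...,1]>-.2)
    k,L,s,c=cv2.connectedComponentsWithStats(b.astype(np.uint8))
    for i in range(1,k):
        if s[i,4]<40: continue
        q=W[L==i]; h=np.percentile(q[:,2],97); t=q[q[:,2]>h-.005]
        print(n,c[i].round(),"h %.4f"%h,((t.min(0)+t.max(0))/2)[:2].round(4),p[L==i].mean(0).round())
print("marks (.6121,-.1635)(.622,-.0944)(.6315,-.0255)(.641,.0455)")
E
```

```text
side [310. 206.] h 0.0450 [0.6389 0.0427] [104.  80.  35.]
side [328. 219.] h 0.0568 [ 0.6298 -0.0279] [42. 43. 44.]
side [348. 235.] h 0.0683 [ 0.62   -0.0965] [116. 115. 117.]
side [373. 250.] h 0.0806 [ 0.6123 -0.1645] [ 14.  51. 108.]
top [266. 157.] h 0.0461 [0.6396 0.0436] [116. 100.  68.]
top [300. 160.] h 0.0581 [ 0.6309 -0.0266] [97. 98. 97.]
top [333. 166.] h 0.0692 [ 0.6193 -0.0942] [139. 139. 146.]
top [368. 168.] h 0.0817 [ 0.6119 -0.1627] [ 57.  77. 122.]
marks (.6121,-.1635)(.622,-.0944)(.6315,-.0255)(.641,.0455)
```

View pics/sidef.png

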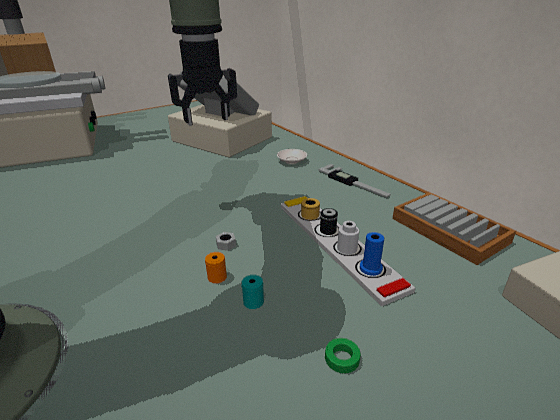

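View pics/topf.png

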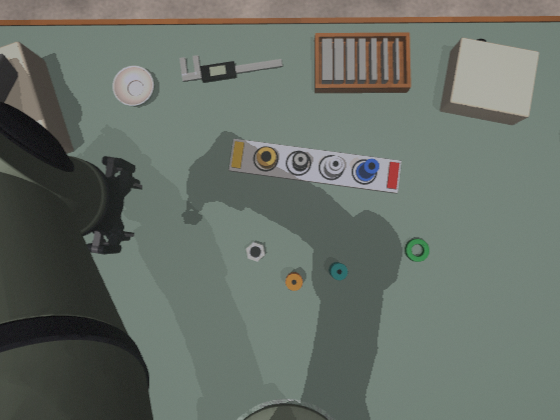

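All four parts stand on their marks within about 3 mm, at the right heights. The nut (256,251) and ring gauge (417,250) have not moved, and the gripper touches nothing.

```bash
python3 -c "
from workcell import bot
print(bot.job_done(), bot.observe()['clock'])"
```

```text
the job is handed in; nothing more can be done
the job is handed in; nothing more can be done
```

The four turned parts stand on the strip in height order: blue on the mark next to the red end plate, then aluminium, black steel and brass at the yellow end. I handed the job in after about 23 s of robot time.

- **Position:** in the last measurement from both cameras, each part is within about 3 mm of its mark's centre (13 mm allowed). The two views differ from each other by up to about 2.5 mm.
- **Height and tilt:** the top heights match parts standing on the strip. I judged uprightness from the pictures only, not as a measured angle.
- **Other objects:** the ring gauge, nut, and orange and turquoise look-alikes are where they started in the pictures. The gripper was well clear when I handed in.
- **Forces and verdict:** the highest contact force I read was about 26 N in total, when the black part was set down. No check failed, and the hand-in gives no verdict.

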